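# Open the sprung keeper and take the box caddy off its hook

## Robot

A 6-joint arm with a two-finger parallel gripper is mounted at the origin on the work surface; the furniture and walls round the work are solid. World frame = base frame: x ahead of the robot, y to its left, z up, the work surface at z = 0. Lengths are in m, angles in rad, forces in N, time in s.
With the tool pointing down it reaches from about 0.375 to 0.9 m from the base axis. Payload 3.1 kg.
Tool frame: the origin (TCP) lies midway between the tips of the shut fingers; the grasp point (between the pads) lies 19 mm behind it; z points along the fingers, y is the line along which they close (so a half turn about z gives the same grasp; the last joint's range is limited). The gripper opens to 85 mm and grips with 20 to 120 N. Pads are 22 mm wide; open, the fingers measure 114 mm over their backs; the gripper's body (76 mm by 85 mm) begins 54 mm behind the grasp point. The pads swing forward as they close: fully open they stand 13 mm farther back than shut.
Start: joints at [-1.387, 0.527, 1.433, -0, 1.181, -0.178], TCP at [0.221, -0.585, 0.208] pointing down, gripper open.
Joint ranges: [-3.08, 3.08], [-0.75, 2.2], [0.22, 2.44], [-1.43, 4.57], [0, 2.65], [-2.85, 2.85]. Speed limits (rad/s): [2.79, 2.79, 3.14, 3.14, 3.14, 3.14].

## Interface

Orientations are given as a rotation vector (axis times angle).
In Python, from cell import arm gives the robot as it stands.
- The arm moves only by the tool arm_command, never from a script. Its argument "plan" is a list of rows, each a list of 4 numbers: the shift along the tool's x, y, z in mm, then the turn about the tool's z in degrees. In form: [[x, y, z, turn], ...]. A call has 1 to 12 rows; each row shifts and turns the commanded pose from where the row before left it, along the tool's axes as they then stand; what a row does not reach is not made up. A row lasts 1/12 s, in which the tool goes at most 41.7 mm and 7.16 degrees, less where a joint would pass 70% of its speed; a pose out of reach is approached as far as the arm can. A call with a gripper value outside its range is refused whole. "claw" is the opening, from 0 (shut) to 1 (fully open), set as the call begins (left out, the last holds). The fingers move at their own pace and stop on an object; the grip force is fixed at half the most. Time passes only in rows, so rows that do not move let the fingers close. It gives the time, the measured TCP pose, the force, the opening and the grip force at its end, in the units of the state.
- arm.get_state(): the state, without advancing time (a new reading comes with each control period).
- arm.get_image(name): name is "side" or "top" or "wrist"; returns (picture, depth): 400x640x3 uint8, red, green, blue; 400x640 float32, m along the optical axis (not along the pixel's ray), 0 where there is no reading.
- arm.calibration(name): a dict with "camera_matrix" (3x3 intrinsics, pixels), "R" (3x3) and "t" (3): a world point X has camera coordinates R X + t. Camera axes: x right, y down, z forward; pixel columns grow to the right and rows downward; lengths in m; the calibration is good to about 2 mm. A picture is of the moment at which its call begins: read the wrist's pose just before it. calibration takes no time and is no camera call; for the wrist camera it gives the pose at the moment of the call.
- arm.sign_off(): hands the job in; it is judged then, once.
Trained networks look in the newest picture that a camera, given by its name, has taken for a name from the list of things; names that differ only in an ending like _2 or _b are one class to them, and where a whole thing is asked for, a point or a joint stands for the part that bears it (a point fixed in the world has none). Each returns a list of dicts, best first, with "confidence" (0 to 1); they miss things now and then, are a little off and sometimes report something else, mostly with a low value. They report only what shows in the picture. A call takes as long as a camera call. They do not tell look-alikes from the thing itself.
- arm.trace(name, camera): "region" (400x640 bool, what is visible of it) and "rect" ([left, top, width, height] in pixels, round what is visible of it).
The state is a dict: "t": time; "q": joint angles; "qd": joint speeds; "joint_efforts": joint torques, N m; "position": TCP position; "tcp_rot": TCP orientation; "contact_force": force on the tool from outside, world axes, zero at the start; "wrist_torque": the same for the moment, N m; "width": finger opening in m; "gripper_force": force on a finger pad.
Only numpy, scipy, OpenCV 4.12 (cv2) and the standard library are available. Lean on these libraries where they do the work, as an engineer would, in place of code of your own. Each camera call takes 0.05 s, during which the arm holds its last target. There are 200 camera calls.

## Task

Two rod caddies hang on hook stands, each held on by a sprung keeper leaf. Press down the keeper of the hook that carries the rectangular box caddy until it snaps over and stays open, then lift that caddy off its hook and stand it upright, without dropping it, near the middle of the flat square steel plate on the bench. Leave the round caddy hanging and its keeper shut.

Things in the scene. Friction and masses are not known exactly. Their poses are not given: they have to be found in the camera images.
- hook_stand: Fixed hook stand carrying the box caddy: dark foot, 12 mm steel rod rising behind the caddy, bent into a level arm along the stand's x axis; arm's free end, with the keeper, points to -x (roughly to the robot). Origin: on the table below where the handle hangs (to 8 mm). Arm's top 135 mm above the table, ending in a 9 mm radius hinge knuckle at x = -54 mm; nothing rises above it behind.
- keeper (a joint): Keeper of the box caddy's hook: steel leaf 26 mm wide, 59 mm long, hinged at the arm's end (x = -54 mm of hook_stand, 129 mm up). 0 rad = shut: leaf slopes forward and up at 55 degrees. 0.98 = open: it points level forward, its end at x = -113 mm. Over-centre spring: below 0.46 it springs shut, beyond it snaps open and stays. Takes up to about 15 N at first, then 2 to 4 N.
- keeper_pad (a point): Point on that leaf near its rolled free end, 46 mm from the hinge: press straight down here from above. When shut it is at x = -80 mm of hook_stand, 167 mm above the table (leaf's end 178 mm). A fingertip lowered here to 138 mm above the table has pressed it past the snap point; the leaf's hard stop is 7 mm lower.
- box_grip (a point): Handle centre of the rectangular box caddy (0.25 to 0.5 kg). Handle: upright plate 10 mm thick (x), 100 long (y), 25 tall (z up); grip from above across the 10 mm. Underside 12.5 mm below this point rests on the arm; two tabs there reach 6 mm lower. Window under it 45 mm high: to take it off lift 12 to 25 mm, then draw it 150 mm or more along the arm, to hook_stand's -x, before raising it.
- box_caddy: The same caddy: open grey steel box 56 x 96 x 60 mm (x, y, z) with short filler rods in it and a strap handle over it, 130 mm tall in all. Origin at the centre of its flat underside, 117.5 mm below box_grip; z up, y along the handle.
- base_plate: Fixed flat square dark steel plate 150 x 150 x 8 mm with four corner holes, lying on the table; origin at the centre of its underside, its top 8 mm above the table.
- round_grip (a point): Handle centre of the round caddy (grey round tin 66 mm across, 60 mm tall, with the same kind of handle, 74 mm long, same height), hanging on a twin hook stand. To be left alone.
- spare_keeper (a joint): Keeper of the twin stand's hook, which carries the round caddy; same measures; to be left shut (0).
Mind the look-alikes: they are no part of the job. What is shaped like the box_caddy but purple is not meant.

How it is judged:
On the way, in this order (a step that is already met when the one before it is completed fails the run):
1. the keeper of the box caddy's hook is open while the caddy still hangs on the hook (value of joint keeper above 0.8 rad and horizontal distance between box_grip and hook_stand below 0.035 m and height (world z) of box_grip below 0.165 m), for 0.2 s.
2. the box caddy is off the hook, beyond the end of the arm (x of box_grip in the frame of hook_stand below -0.1 m), for 0.1 s.
At the end, for the whole second after the job is handed in: The box caddy stands upright (within 8 degrees) and at rest on the steel plate, its centre within 40 mm of the plate's centre, released; the round caddy hangs where it was (within 30 mm) with its keeper shut (under 0.3 rad) (horizontal distance between box_caddy and base_plate below 0.04 m and angle between box_caddy's own z axis and vertical below 0.15 rad and z of box_caddy in the frame of base_plate between 0.003 and 0.014 m and linear speed of box_caddy below 0.02 m/s and value of joint spare_keeper below 0.3 rad and distance of round_grip from where it was at the start of the episode below 0.03 m); the robot touches nothing.
It fails at once if the round caddy's keeper is pressed open (value of joint spare_keeper above 0.46 rad).
It fails at once if the round caddy is taken off or knocked more than 50 mm (distance of round_grip from where it was at the start of the episode above 0.05 m).
It fails at once if the box caddy is let go, off its hook, more than 25 mm above the plate's top (dropped) (contact force between the fingers and box_caddy below 0.05 N and x of box_grip in the frame of hook_stand below -0.1 m and height (world z) of box_caddy above 0.033 m).
It also fails if it takes over 58 s, if anything falls off the work surface, if the arm or the gripper's body presses on something with over 40 N, if the wrist force passes 120 N, or if a joint passes its speed limit or range.

## Working session

There is one attempt and no reset: what is moved stays moved. The work goes in short steps, Python scripts to look and compute and a tool call to move; the robot and the scene stay as the last step left them, time stands still between calls to the robot, and variables do not carry over. Pictures are saved under pics/ and viewed, at most 10 in all, crops included, and the job is handed in when it is done.

Besides the shell and the picture viewer there is one more tool, called after "Call:" as name([rows], argument=value, ...), one row to a line, values as JSON. arm_command: Moves the arm, as the interface text tells. Its arguments: {"type":"object","properties":{"plan":{"type":"array","items":{"type":"array","items":{"type":"number"}}},"claw":{"type":"number"}},"required":["plan"]}

```bash
mkdir -p pics; cat > h.py <<'E'
import numpy as np, cv2
from cell import arm
def cloud(name,d):
    c=arm.calibration(name);K=np.array(c["camera_matrix"]);R=np.array(c["R"]);t=np.array(c["t"])
    v,u=np.mgrid[:400,:640]
    P=np.stack([(u-K[0,2])/K[0,0]*d,(v-K[1,2])/K[1,1]*d,d],-1)
    return (P-t)@R
E
python3 - <<'E'
from h import *
ims=[]
for n in("side","top"):
    im,d=arm.get_image(n);np.save(n+".npy",cloud(n,d));np.save(n+"_d.npy",d)
    cv2.imwrite(f"pics/{n}.png",im[...,::-1])
    P=cloud(n,d)
    for k in("hook_stand","box_caddy","base_plate","keeper","round_grip"):
        for r in arm.trace(k,n)[:3]:
            m=r["region"]&(d>0)
            print(n,k,round(r["confidence"],2),np.round(r["rect"]),np.round(np.median(P[m],0),3) if m.any() else "",np.round(np.percentile(P[m],[2,98],axis=0),3).tolist() if m.any() else "")
E
```

```text
side hook_stand 0.56 [245. 134.  66.  52.] [ 0.697 -0.224  0.009] [[0.576, -0.288, 0.0], [0.752, -0.186, 0.138]]
side box_caddy 0.72 [346. 241.  44.  53.] [0.319 0.147 0.049] [[0.27, 0.042, -0.001], [0.368, 0.178, 0.13]]
side box_caddy 0.65 [265. 128.  30.  52.] [ 0.641 -0.212  0.08 ] [[0.608, -0.284, 0.007], [0.706, -0.179, 0.16]]
side base_plate 0.57 [236. 194.  71.  52.] [ 0.612 -0.008  0.008] [[0.538, -0.091, 0.0], [0.689, 0.061, 0.011]]
side keeper 0.55 [264. 124.  32.  54.] [ 0.641 -0.208  0.079] [[0.61, -0.282, 0.032], [0.675, -0.179, 0.16]]
side keeper 0.5 [297. 131.  13.  20.] [ 0.571 -0.205  0.15 ] [[0.547, -0.222, 0.125], [0.59, -0.198, 0.178]]
side round_grip 0.8 [224. 231.  29.  67.] [0.6   0.272 0.081] [[0.572, 0.219, 0.009], [0.636, 0.292, 0.16]]
top hook_stand 0.85 [386. 100.  46.  73.] [ 0.699 -0.228  0.014] [[0.553, -0.289, 0.005], [0.752, -0.19, 0.178]]
top box_caddy 0.76 [388. 125.  56.  35.] [ 0.64  -0.226  0.081] [[0.609, -0.28, 0.031], [0.669, -0.182, 0.162]]
top base_plate 0.61 [289. 120.  66.  71.] [ 0.613 -0.018  0.009] [[0.539, -0.092, 0.005], [0.689, 0.057, 0.012]]
top base_plate 0.61 [191. 168.  16.  18.] [0.535 0.243 0.154] [[0.515, 0.229, 0.129], [0.553, 0.263, 0.18]]
top keeper 0.55 [405. 156.  19.  20.] [ 0.568 -0.214  0.155] [[0.549, -0.235, 0.128], [0.591, -0.202, 0.18]]
top keeper 0.36 [181. 133.  44.  35.] [0.602 0.25  0.089] [[0.573, 0.215, 0.031], [0.635, 0.287, 0.162]]
top round_grip 0.79 [181. 135.  43.  32.] [0.602 0.248 0.089] [[0.573, 0.215, 0.032], [0.635, 0.286, 0.162]]
top round_grip 0.57 [406. 154.  18.  25.] [ 0.568 -0.214  0.155] [[0.549, -0.235, 0.126], [0.591, -0.202, 0.18]]
```

```bash
python3 - <<'E'
from h import *
a=cv2.imread("pics/top.png");b=cv2.imread("pics/side.png")
o=np.vstack([cv2.resize(a[70:250,150:480],None,fx=1.7,fy=1.7),cv2.resize(b[100:310,200:530],None,fx=1.7,fy=1.7)[:290]])
cv2.imwrite("pics/c1.png",o[:600])
def rect(name,P):
    r=cv2.minAreaRect((P[:,:2]*1000).astype(np.float32));print(name,len(P),[np.round(x,1) for x in r])
P=np.load("top.npy").reshape(-1,3);x,y,z=P.T
reg=lambda a,b,c,d,e,f:P[(x>a)&(x<b)&(y>c)&(y<d)&(z>e)&(z<f)]
rect("handle",reg(.59,.7,-.31,-.15,.146,.17))
rect("boxbody",reg(.58,.7,-.31,-.15,.045,.075))
rect("keeper",reg(.53,.6,-.3,-.15,.12,.19))
rect("plate",reg(.5,.72,-.12,.1,.005,.02))
print(arm.get_state())
E
```

```text
handle 297 [array([ 642.9, -232.9]), array([100.2,  16.1]), np.float64(77.9)]
boxbody 243 [array([ 642.1, -230.4]), array([99.5, 54.4]), np.float64(77.8)]
keeper 238 [array([ 574.3, -217.8]), array([35.7, 52.7]), np.float64(78.6)]
plate 3384 [array([606.1, -11.1]), array([195.8, 208.9]), np.float64(1.8)]
{'t': 0.6, 'q': array([-1.38748373e+00,  5.27458037e-01,  1.43273669e+00, -1.31893513e-05,
        1.18143976e+00, -1.78496458e-01]), 'qd': array([-0.00025234, -0.00149798,  0.00066515, -0.00021586, -0.0010604 ,
        0.00053444]), 'joint_efforts': array([-4.10854079e-05, -4.42048144e+01, -1.78326344e+01, -2.37571376e-04,
        1.05729578e-03, -4.09543929e-06]), 'position': array([ 0.22124513, -0.5844725 ,  0.2084245 ]), 'tcp_rot': array([-3.09028357e+00, -5.65233719e-01,  1.93249162e-05]), 'contact_force': array([-0.24803617, -0.50328634, -0.19294558]), 'wrist_torque': array([-0.02307423,  0.02663507,  0.00599491]), 'gripper_force': 0.0, 'width': 0.08493540457670282}
```

View pics/c1.png

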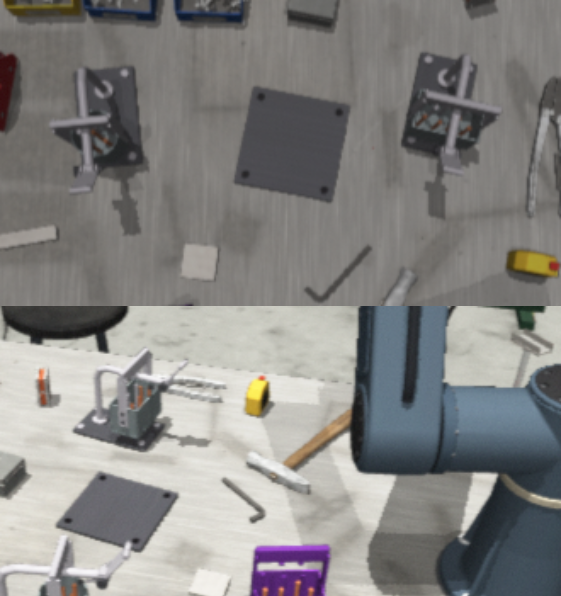

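The top view (upper half) shows the round caddy on the left, the plate in the middle and the box caddy on the right. In the crop, the box caddy's handle is near (457,105) and its keeper near (452,160). The side view shows the purple look-alike at (290,570), which I'll ignore. The stand's yaw is about -12°. I'll turn the tool first, then fly over the keeper pad with the fingers shut.

Call:
arm_command([
  [0,0,0,-7.15],
  [0,0,0,-7.15],
  [0,0,0,-7.15],
  [0,0,0,-7.15],
  [0,0,0,-7.15],
  [0,0,0,-7.15],
  [0,0,0,-7.15],
  [0,0,0,-7.15],
  [15,9,0,0],
  [25,15,0,0],
  [30,18,0,0],
  [30,18,0,0],
], claw=0)

```text
t: 1.6
position: [0.3017, -0.4978, 0.2083]
tcp_rot: [-2.447, -1.97, -0.001]
contact_force: [0.4, 0.7, -0.9]
width: -0.0002
gripper_force: 0.0
```

Call:
arm_command([
  [30,18,0,0],
  [30,18,0,0],
  [30,18,0,0],
  [30,18,0,0],
  [30,18,0,0],
  [30,18,0,0],
  [30,18,0,0],
  [30,18,0,0],
  [30,18,0,0],
  [30,18,0,0],
  [20,10,0,0],
  [13,5,0,0],
])

```text
t: 2.6
position: [0.5627, -0.211, 0.2085]
tcp_rot: [-2.442, -1.977, -0.002]
contact_force: [0.1, -0.0, 0.8]
width: -0.0001
gripper_force: 0.0
```

```bash
python3 - <<'E'
from h import *
from scipy.spatial.transform import Rotation as Ro
s=arm.get_state();print(s["t"],s["position"],s["q"],s["width"]);print(Ro.from_rotvec(s["tcp_rot"]).as_matrix().round(3))
im,d=arm.get_image("wrist");P=cloud("wrist",d);cv2.imwrite("pics/w1.png",im[...,::-1])
for k in("keeper","box_caddy"):
  for r in arm.trace(k,"wrist")[:2]:
    m=r["region"]&(d>0);Q=P[m]
    print(k,r["confidence"],r["rect"],np.percentile(Q,[2,50,98],axis=0).round(3).tolist())
    q=Q[(Q[:,2]>.16)&(Q[:,2]<.18)] if k=="keeper" else Q[Q[:,2]>.15]
    if len(q)>5:print(np.median(q,0).round(4),cv2.minAreaRect((q[:,:2]*1000).astype(np.float32)))
E
```

```text
2.6 [ 0.5627482  -0.21099576  0.2084887 ] [-5.44988040e-01  4.94700899e-01  1.49517448e+00  1.03985552e-03
  1.15150319e+00 -3.35637790e-01] -0.00011876371135725813
[[ 0.208  0.978  0.001]
 [ 0.978 -0.208  0.001]
 [ 0.001  0.001 -1.   ]]
keeper 0.64 [298.8, 177.4, 59.3, 61.1] [[0.548, -0.246, -0.0], [0.567, -0.213, 0.154], [0.591, -0.201, 0.178]]
[ 0.5566 -0.2113  0.1733] ((556.6788330078125, -213.2296905517578), (25.177947998046875, 15.837713241577148), 77.10455322265625)
box_caddy 0.72 [369.2, 131.6, 80.9, 148.1] [[0.61, -0.279, 0.031], [0.641, -0.227, 0.089], [0.672, -0.181, 0.16]]
[ 0.6429 -0.2263  0.1589] ((642.9240112304688, -231.1021728515625), (99.556396484375, 15.158500671386719), 79.78327178955078)
```

View pics/w1.png

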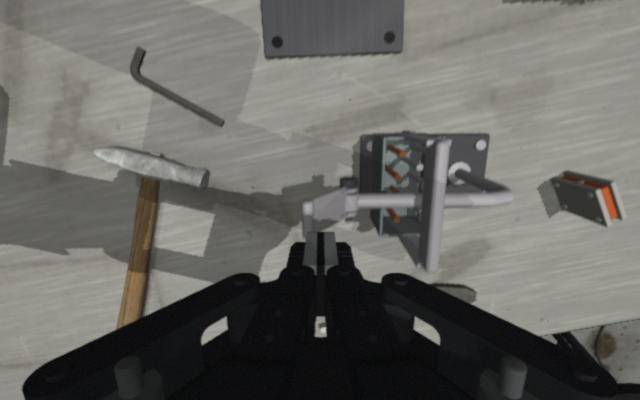

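The wrist view shows the keeper leaf at about (325,210), just ahead of the shut fingers, with the arm to (510,197) and the handle at (437,205). The pad centre is about 5 mm from the TCP in plan, so I'll correct that and press down.

Call:
arm_command([
  [-3.5,-4.5,0,0],
  [0,0,14,0],
  [0,0,10,0],
  [0,0,8,0],
  [0,0,7,0],
  [0,0,7,0],
  [0,0,7,0],
  [0,0,7,0],
  [0,0,6,0],
  [0,0,5,0],
  [0,0,2,0],
  [0,0,0,0],
])

```text
t: 3.75
position: [0.5563, -0.217, 0.1348]
tcp_rot: [2.443, 1.976, 0.0]
contact_force: [0.1, -0.2, 0.7]
width: 0.0
gripper_force: 0.4
```

Call:
arm_command([
  [0,0,0,0],
  [0,0,0,0],
  [0,0,-10,0],
  [0,0,-20,0],
  [0,0,-30,0],
  [0,0,-30,0],
  [0,0,-20,0],
  [0,-25,0,0],
  [0,-25,0,0],
  [0,0,0,0],
  [0,0,0,0],
], claw=0)

```text
t: 4.67
position: [0.5061, -0.2059, 0.2463]
tcp_rot: [2.443, 1.975, 0.0]
contact_force: [-0.3, 0.2, -0.4]
width: 0.0001
gripper_force: 0.0
```

```bash
python3 - <<'E'
from h import *
s=arm.get_state();print(s["t"],s["position"])
im,d=arm.get_image("wrist");P=cloud("wrist",d);cv2.imwrite("pics/w2.png",im[...,::-1])
for k in("keeper","box_caddy"):
  for r in arm.trace(k,"wrist")[:2]:
    m=r["region"]&(d>0);Q=P[m]
    print(k,r["confidence"],r["rect"],np.percentile(Q,[2,50,98],axis=0).round(3).tolist())
    q=Q[Q[:,2]>.15]
    if len(q)>5:print(np.median(q,0).round(4),cv2.minAreaRect((q[:,:2]*1000).astype(np.float32)))
E
```

```text
4.6667 [ 0.50612053 -0.20592297  0.2463344 ]
keeper 0.97 [376.5, 162.3, 40.3, 53.4] [[0.549, -0.236, 0.129], [0.567, -0.214, 0.157], [0.592, -0.203, 0.178]]
[ 0.5574 -0.2152  0.1727] ((560.4727783203125, -216.32818603515625), (26.000158309936523, 23.03746795654297), 79.13277435302734)
box_caddy 0.94 [413.3, 120.7, 88.3, 126.6] [[0.61, -0.281, 0.032], [0.643, -0.229, 0.088], [0.674, -0.184, 0.16]]
[ 0.643  -0.2294  0.1589] ((642.508544921875, -232.96041870117188), (99.62702178955078, 15.3367338180542), 77.0372543334961)
```

View pics/w2.png

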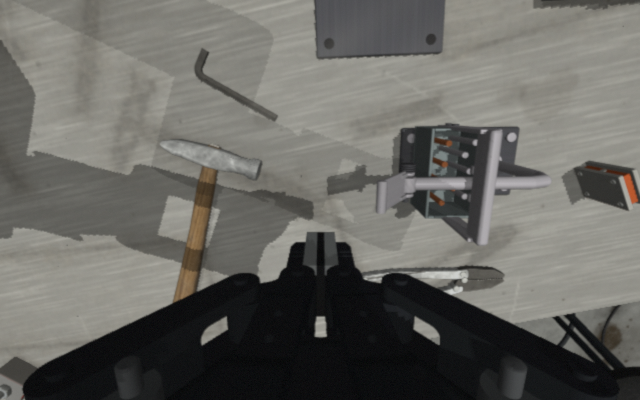

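The keeper is still shut: the leaf at (392,190) still reaches z = 0.178. I'll press again a few mm nearer the hinge, in stages, watching the force.

Call:
arm_command([
  [1,20,0,0],
  [0,25,0,0],
  [0,11,10,0],
  [0,0,20,0],
  [0,0,20,0],
  [0,0,12,0],
  [0,0,6,0],
  [0,0,6,0],
  [0,0,6,0],
  [0,0,0,0],
])

```text
t: 5.65
position: [0.5621, -0.2171, 0.1646]
tcp_rot: [-2.442, -1.975, 0.001]
contact_force: [0.1, 0.7, 0.5]
width: 0.0003
gripper_force: 0.0
```

Call:
arm_command([
  [0,0,4,0],
  [0,0,4,0],
  [0,0,0,0],
])

```text
t: 5.9
position: [0.5619, -0.2171, 0.1571]
tcp_rot: [-2.442, -1.975, 0.0]
contact_force: [1.3, 0.5, -1.3]
width: -0.0001
gripper_force: 0.0
```

Call:
arm_command([
  [0,0,4,0],
  [0,0,4,0],
  [0,0,0,0],
])

```text
t: 6.15
position: [0.5627, -0.2175, 0.1491]
tcp_rot: [2.442, 1.975, 0.001]
contact_force: [1.5, 0.6, -1.0]
width: -0.0001
gripper_force: 1.3
```

```bash
python3 - <<'E'
from h import *
s=arm.get_state();print(s["t"],s["position"])
o=[]
im,d=arm.get_image("wrist");o.append(im[100:300,220:480])
im,d=arm.get_image("side");o.append(im[60:260,190:450])
cv2.imwrite("pics/w3.png",cv2.resize(np.hstack(o)[...,::-1],None,fx=1.5,fy=1.5))
E
```

```text
6.15 [ 0.5627295  -0.21748331  0.14912738]
```

View pics/w3.png

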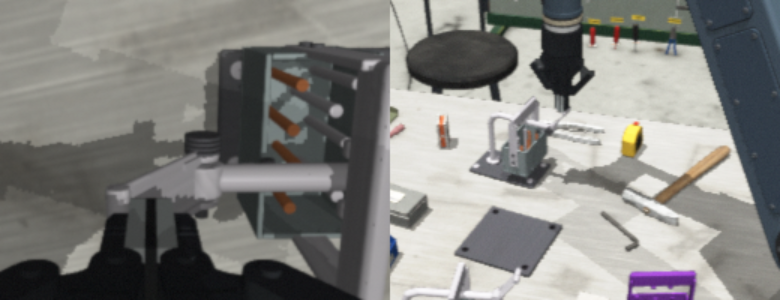

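The left crop (wrist) shows the leaf end at (115,195), still raised, with the fingers at (150,215) apparently on its near (-y) side. I'll compare depth points for the leaf and the fingers.

```bash
python3 - <<'E'
from h import *
s=arm.get_state();p=s["position"];print(p)
ex=np.array([.978,-.208]);ey=np.array([.208,.978])
for n in("wrist","top","side"):
    im,d=arm.get_image(n);P=cloud(n,d)
    if n=="wrist": cv2.imwrite("pics/w4.png",cv2.resize(im[150:270,240:400][...,::-1],None,fx=4,fy=4,interpolation=cv2.INTER_NEAREST))
    Q=P[(d>0)];Q=Q[np.abs(Q-p).max(1)<.07]
    L=np.c_[(Q[:,:2]-p[:2])@ex,(Q[:,:2]-p[:2])@ey,Q[:,2]]*1000
    for z0 in range(120,200,8):
        q=L[(L[:,2]>=z0)&(L[:,2]<z0+8)&(L[:,0]<45)]
        if len(q)>4:print(n,z0,len(q),"x",np.percentile(q[:,0],[3,50,97]).round(),"y",np.percentile(q[:,1],[3,50,97]).round())
E
```

```text
[ 0.56295402 -0.21750392  0.14943922]
wrist 120 61 x [14. 21. 31.] y [ 7. 20. 20.]
wrist 128 1116 x [14. 27. 44.] y [-13.   5.  20.]
wrist 136 693 x [11. 17. 25.] y [-9.  2. 17.]
wrist 144 320 x [ 5.  9. 12.] y [-6.  6. 14.]
wrist 152 211 x [-0.  2.  6.] y [ 3.  9. 14.]
wrist 160 184 x [-6. -3. -0.] y [ 6. 11. 14.]
wrist 168 154 x [-15.  -8.  -2.] y [ 6. 12. 14.]
wrist 176 533 x [-15.  -9.  10.] y [ 6. 10. 14.]
wrist 184 449 x [-14.  -1.  12.] y [ 6.  7. 11.]
wrist 192 525 x [-14.  -1.  12.] y [ 6.  7. 11.]
top 128 44 x [14. 29. 45.] y [ 1.  7. 20.]
top 136 26 x [14. 20. 41.] y [ 3. 12. 20.]
top 144 5 x [ 7. 10. 12.] y [11. 12. 14.]
side 120 11 x [12. 21. 43.] y [-0. 18. 21.]
side 128 43 x [11. 25. 44.] y [-3.  8. 23.]
side 136 18 x [ 9. 17. 25.] y [-4. 11. 21.]
side 168 9 x [-15. -11.  -8.] y [-6. 11. 15.]
side 176 29 x [-15.  -7.  10.] y [-7.  9. 13.]
side 184 24 x [-15.  -7.  10.] y [-1.  8. 12.]
side 192 26 x [-14.  -4.  11.] y [-3.  7. 14.]
```

View pics/w4.png

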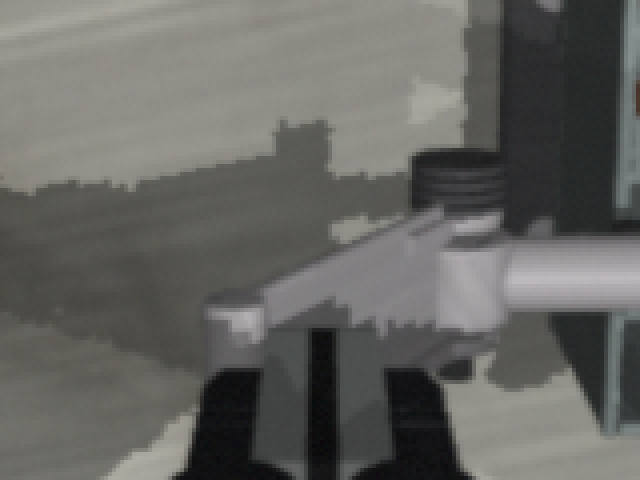

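The crop shows the leaf still sloping from its end at (235,330) to the knuckle at (470,285), with the pads' front edge at about row 328. I'll check where the pads' tips really are.

```bash
python3 - <<'E'
from h import *
s=arm.get_state();p=s["position"];print(p,s["contact_force"],s["wrist_torque"],s["width"],s["joint_efforts"])
ex=np.array([.978,-.208]);ey=np.array([.208,.978])
im,d=arm.get_image("wrist");P=cloud("wrist",d)
c=arm.calibration("wrist");K=np.array(c["camera_matrix"]);R=np.array(c["R"]);t=np.array(c["t"])
loc=lambda X:np.r_[(X[:2]-p[:2])@ex,(X[:2]-p[:2])@ey,X[2]]*1000
for col in(298,312,320,330,340,350):
    for row in(226,229,231,233,235,238,242,250,260):
        print(col,row,loc(P[row,col]).round(0),end=" ")
    print()
for y in(-11,0,11):
    X=np.r_[p[:2]+ey*y/1000,p[2]];u=K@(R@X+t);print(y,(u[:2]/u[2]).round(1),u[2].round(3))
print("cam",(-R.T@t).round(3), loc(-R.T@t).round())
E
```

```text
[ 0.56289722 -0.2174811   0.14952081] [ 3.42226812 -1.04757637 -1.69839015] [-0.07396145 -0.57921741  0.02218681] -0.00010373001252729443 [-2.48151077e-01 -4.45501614e+01 -1.40867749e+01 -2.47715274e-01
  9.44854952e-01  1.62894710e-02]
298 226 [-12.  14. 177.] 298 229 [-12.  13. 178.] 298 231 [-12.  12. 178.] 298 233 [-12.  11. 178.] 298 235 [-12.  10. 178.] 298 238 [-12.   8. 178.] 298 242 [-12.   7. 180.] 298 250 [-11.   6. 187.] 298 260 [-10.   7. 199.] 
312 226 [ -5.  10. 167.] 312 229 [ -5.   8. 167.] 312 231 [ -5.   7. 166.] 312 233 [ -5.  11. 179.] 312 235 [ -5.  11. 180.] 312 238 [ -5.  11. 184.] 312 242 [ -5.  10. 187.] 312 250 [ -5.  11. 197.] 312 260 [ -4.  11. 205.] 
320 226 [ -1.   8. 162.] 320 229 [ -1.   7. 163.] 320 231 [ -1.   5. 161.] 320 233 [ -1.  10. 176.] 320 235 [ -1.  11. 180.] 320 238 [ -1.  11. 184.] 320 242 [ -1.  10. 187.] 320 250 [ -1.  11. 196.] 320 260 [ -1.  11. 206.] 
330 226 [  4.   5. 154.] 330 229 [  4.   4. 154.] 330 231 [  4.   2. 154.] 330 233 [  3.  11. 178.] 330 235 [  3.  11. 181.] 330 238 [  3.  11. 183.] 330 242 [  3.  11. 188.] 330 250 [  3.  10. 196.] 330 260 [  2.  11. 206.] 
340 226 [ 10.   3. 146.] 340 229 [ 10.   0. 145.] 340 231 [ 10.  -1. 145.] 340 233 [ 10.  -2. 145.] 340 235 [ 10.  -4. 145.] 340 238 [ 10.  -5. 147.] 340 242 [  8.   7. 180.] 340 250 [  7.   7. 188.] 340 260 [  7.   7. 199.] 
350 226 [ 17.  -1. 137.] 350 229 [ 17.  -3. 137.] 350 231 [ 17.  -5. 136.] 350 233 [ 17.  -6. 135.] 350 235 [ 17.  -7. 136.] 350 238 [ 17.  -8. 139.] 350 242 [ 18. -14. 131.] 350 250 [ 12.   7. 189.] 350 260 [ 11.   6. 196.] 
-11 [322.4 250. ] 0.179
0 [322.4 232.1] 0.177
11 [322.4 213.6] 0.174
cam [ 0.575 -0.153  0.315] [ -1.  66. 315.]
```

The measured pad tips are at z ≈ 0.177 while the reported TCP is at 0.149. So the real fingertips sit about 27 mm short of the TCP, and the first press never reached the snap point. I'll shift 6 mm outward and press deeper in stages, watching the force.

Call:
arm_command([
  [0,0,-6,0],
  [2,-6,0,0],
  [0,0,6,0],
  [0,0,5,0],
  [0,0,5,0],
  [0,0,0,0],
])

```text
t: 6.95
position: [0.5547, -0.2131, 0.1389]
tcp_rot: [-2.44, -1.974, 0.002]
contact_force: [-1.2, 0.0, 3.1]
width: 0.0001
gripper_force: 1.0
```

Call:
arm_command([
  [0,0,5,0],
  [0,0,5,0],
  [0,0,0,0],
])

```text
t: 7.2
position: [0.5559, -0.2135, 0.1281]
tcp_rot: [-2.441, -1.974, 0.001]
contact_force: [-0.1, -1.0, 0.7]
width: -0.0001
gripper_force: 0.0
```

Call:
arm_command([
  [0,0,5,0],
  [0,0,5,0],
  [0,0,0,0],
])

```text
t: 7.45
position: [0.5559, -0.2134, 0.1179]
tcp_rot: [-2.441, -1.974, 0.001]
contact_force: [-0.9, -0.6, 0.5]
width: -0.0003
gripper_force: 0.0
```

```bash
python3 - <<'E'
from h import *
s=arm.get_state();p=s["position"];print(p,s["contact_force"])
im,d=arm.get_image("wrist");P=cloud("wrist",d)
cv2.imwrite("pics/w5.png",cv2.resize(im[150:270,240:400][...,::-1],None,fx=4,fy=4,interpolation=cv2.INTER_NEAREST))
for c in(312,330):print([P[r,c].round(3).tolist() for r in(226,229,232,235,238)])
E
```

```text
[ 0.55587094 -0.21343947  0.11793925] [-0.86943387 -0.56930151  0.48134858]
[[0.552, -0.204, 0.131], [0.552, -0.206, 0.13], [0.553, -0.202, 0.146], [0.554, -0.202, 0.15], [0.554, -0.202, 0.153]]
[[0.562, -0.206, 0.13], [0.561, -0.208, 0.13], [0.562, -0.204, 0.144], [0.562, -0.204, 0.149], [0.562, -0.204, 0.153]]
```

View pics/w5.png

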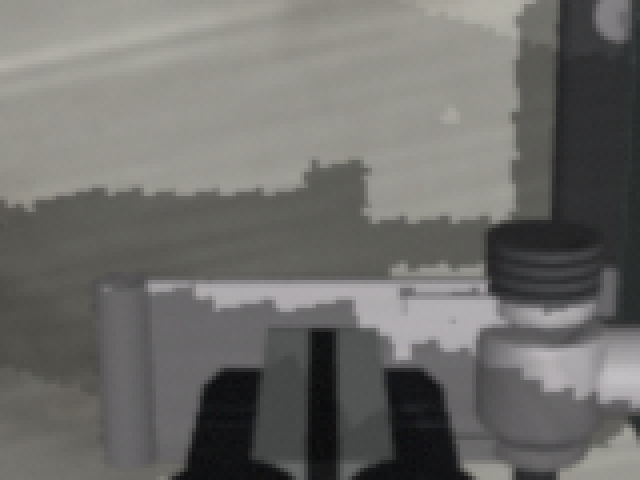

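The keeper leaf now lies level, from its end at (125,380) to the knuckle at (540,380), so it is open. The pad tips read z ≈ 0.144 with the TCP at 0.118, which confirms the ~26.5 mm offset. The sideways position agrees. Next I'll raise, open, and go over the handle.

Call:
arm_command([
  [0,0,-15,0],
  [0,0,-25,0],
  [0,0,-25,0],
  [0,10,-10,0],
  [0,25,0,0],
  [0,25,0,0],
  [-1,20,0,0],
  [0,8.5,0,0],
  [0,0,0,0],
  [0,0,0,0],
  [0,0,0,0],
], claw=1)

```text
t: 8.42
position: [0.6415, -0.2328, 0.1939]
tcp_rot: [-2.441, -1.974, 0.002]
contact_force: [-0.3, 0.3, -0.9]
width: 0.0855
gripper_force: 0.0
```

```bash
python3 - <<'E'
from h import *
s=arm.get_state();p=s["position"];print(s["t"],p,s["width"])
im,d=arm.get_image("wrist");P=cloud("wrist",d)
cv2.imwrite("pics/w6.png",im[...,::-1])
ex=np.array([.978,-.208]);ey=np.array([.208,.978])
Q=P[d>0];L=np.c_[(Q[:,:2]-p[:2])@ex,(Q[:,:2]-p[:2])@ey,Q[:,2]]*1000
q=L[(abs(L[:,0])<25)&(L[:,1]>-70)&(L[:,1]<70)&(L[:,2]>150)&(L[:,2]<166)]
print(len(q),np.percentile(q,[2,50,98],axis=0).round(1),cv2.minAreaRect(q[:,:2].astype(np.float32)))
q=L[(L[:,0]>-130)&(L[:,0]<-80)&(abs(L[:,1])<40)&(L[:,2]>110)]
print(np.percentile(q,[2,50,98],axis=0).round(1))
E
```

```text
8.4167 [ 0.64149061 -0.23284762  0.19391599] 0.08554580822231472
2096 [[ -3.3 -46.6 150.8]
 [  1.5   4.9 159.4]
 [  7.1  48.9 161. ]] ((1.6660280227661133, 0.357574462890625), (16.502397537231445, 99.6393814086914), 0.8641230463981628)
[[-116.9  -13.   128.1]
 [ -99.5   -0.   129.8]
 [ -80.7   11.9  132.2]]
```

View pics/w6.png

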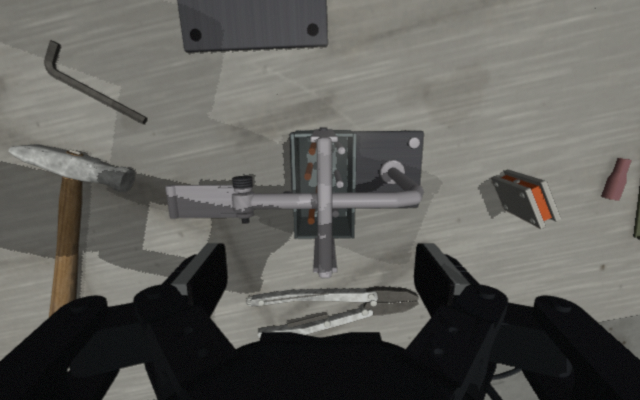

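The wrist view shows the handle centred between the open fingers at (325,205), with the keeper open at (205,200). I'll descend and grip.

Call:
arm_command([
  [0,1.5,15,0],
  [0,0,18,0],
  [0,0,18,0],
  [0,0,15,0],
  [0,0,9,0],
  [0,0,4.5,0],
  [0,0,0,0],
])

```text
t: 9.05
position: [0.6434, -0.2334, 0.114]
tcp_rot: [-2.441, -1.974, 0.001]
contact_force: [-0.2, 0.1, 0.5]
width: 0.0853
gripper_force: 0.0
```

Call:
arm_command([
  [0,0,0,0],
  [0,0,0,0],
  [0,0,0,0],
  [0,0,0,0],
  [0,0,0,0],
  [0,0,0,0],
  [0,0,0,0],
  [0,0,0,0],
], claw=0)

```text
t: 9.72
position: [0.6446, -0.2339, 0.1154]
tcp_rot: [2.442, 1.975, 0.0]
contact_force: [-0.7, -0.0, 3.3]
width: 0.0088
gripper_force: 60.0
```

Gripped. Lift 18 mm and check that it holds.

Call:
arm_command([
  [0,0,-4,0],
  [0,0,-7,0],
  [0,0,-7,0],
  [0,0,0,0],
  [0,0,0,0],
])

```text
t: 10.13
position: [0.6449, -0.234, 0.1337]
tcp_rot: [2.442, 1.975, 0.001]
contact_force: [-0.6, -0.7, -2.7]
width: 0.0087
gripper_force: 59.4
```

```bash
python3 - <<'E'
from h import *
s=arm.get_state();p=s["position"];print(s["t"],p,s["width"],s["gripper_force"],s["contact_force"])
ex=np.array([.978,-.208]);ey=np.array([.208,.978])
im,d=arm.get_image("side");P=cloud("side",d);cv2.imwrite("pics/s7.png",cv2.resize(im[60:220,200:400][...,::-1],None,fx=3,fy=3))
for r in arm.trace("box_caddy","side")[:3]:
    Q=P[r["region"]&(d>0)];print(r["confidence"],r["rect"],np.percentile(Q,[2,50,98],axis=0).round(3).tolist())
E
```

```text
10.1333 [ 0.64489217 -0.23399844  0.13365566] 0.008674109144742575 59.389899373054504 [-0.64894786 -0.72088712 -2.66730985]
0.87 [267.4, 124.2, 24.8, 49.6] [[0.61, -0.28, 0.05], [0.643, -0.195, 0.092], [0.677, -0.179, 0.177]]
0.65 [347.1, 240.2, 44.6, 51.0] [[0.27, 0.105, 0.002], [0.317, 0.151, 0.049], [0.366, 0.178, 0.13]]
```

View pics/s7.png

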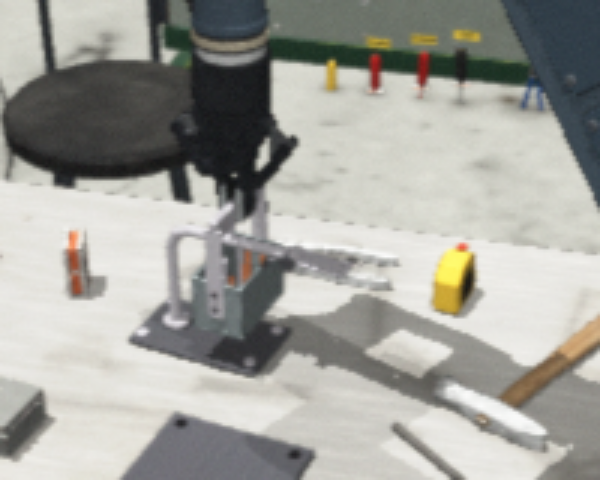

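The box caddy at (237,290) is lifted, with the arm running through the mid-window. I'll draw it out along the arm.

Call:
arm_command([
  [0,-8,0,0],
  [0,-14,0,0],
  [0,-16,0,0],
  [0,-16,0,0],
  [0,-16,0,0],
  [0,-16,0,0],
  [0,-16,0,0],
  [0,-16,0,0],
  [0,-16,0,0],
  [0,-16,0,0],
  [0,-12,0,0],
  [0,-8,0,0],
])

```text
t: 11.23
position: [0.4759, -0.1971, 0.1328]
tcp_rot: [-2.441, -1.974, 0.001]
contact_force: [0.0, 0.4, -2.7]
width: 0.009
gripper_force: 59.4
```

```bash
python3 - <<'E'
from h import *
s=arm.get_state();p=s["position"];print(s["t"],p,s["width"],s["gripper_force"],s["contact_force"],s["tcp_rot"])
im,d=arm.get_image("top");P=cloud("top",d)
for k in("base_plate","box_caddy"):
  for r in arm.trace(k,"top")[:2]:
    Q=P[r["region"]&(d>0)];print(k,r["confidence"],np.percentile(Q,[2,50,98],axis=0).round(3).tolist(),cv2.minAreaRect((Q[:,:2]*1000).astype(np.float32)))
P=P[d>0];q=P[(abs(P[:,0]-.613)<.12)&(abs(P[:,1]+.017)<.12)&(P[:,2]>.02)]
print("obst",len(q),q.max(0) if len(q) else "")
E
```

```text
11.2333 [ 0.47587768 -0.19714834  0.13276929] 0.009010115568691707 59.35904860496521 [ 0.04332851  0.39799723 -2.68045042] [-2.44105541e+00 -1.97391390e+00  1.26470595e-03]
base_plate 0.79 [[0.539, -0.09, 0.005], [0.613, -0.017, 0.009], [0.688, 0.057, 0.012]] ((615.390869140625, -18.0751953125), (151.4181671142578, 152.69168090820312), 80.4208755493164)
box_caddy 0.64 [[0.451, -0.209, 0.001], [0.479, -0.169, 0.087], [0.512, -0.144, 0.209]] ((478.7446594238281, -173.1795196533203), (67.96488189697266, 122.47090911865234), 54.50733947753906)
obst 6 [ 0.4954015  -0.13542996  0.46715324]
```

The caddy is off the hook and held firmly. The plate centre is at about (0.6145, -0.0175). I'll move sideways first, away from the leaf, then over the plate.

Call:
arm_command([
  [8,0,-5,0],
  [14,0,-5,0],
  [18,0,-5,0],
  [20,0,0,0],
  [20,0,0,0],
  [20,8,0,0],
  [20,14,0,0],
  [20,18,0,0],
  [20,18,0,0],
  [20,18,0,0],
  [16,14,0,0],
  [8.5,8,0,0],
])

```text
t: 12.38
position: [0.6201, -0.0163, 0.1484]
tcp_rot: [2.439, 1.977, 0.005]
contact_force: [-0.9, 0.1, -2.5]
width: 0.009
gripper_force: 59.4
```

Call:
arm_command([
  [0,0,0,0],
  [0,0,12,0],
  [0,0,14,0],
  [0,0,12,0],
  [0,0,8,0],
  [0,0,4,0],
  [0,0,0,0],
  [0,0,0,0],
])

```text
t: 13.05
position: [0.6167, -0.0191, 0.0978]
tcp_rot: [-2.443, -1.975, 0.0]
contact_force: [0.3, -0.1, -2.2]
width: 0.0086
gripper_force: 59.3
```

```bash
python3 - <<'E'
from h import *
s=arm.get_state();p=s["position"];print(s["t"],p,s["width"],s["gripper_force"],s["contact_force"])
im,d=arm.get_image("side");P=cloud("side",d);cv2.imwrite("pics/s8.png",cv2.resize(im[110:270,180:380][...,::-1],None,fx=3,fy=3))
for r in arm.trace("box_caddy","side")[:2]:
    Q=P[r["region"]&(d>0)];print(r["confidence"],r["rect"],np.percentile(Q,[2,50,98],axis=0).round(3).tolist())
E
```

```text
13.05 [ 0.61667757 -0.01907704  0.09778583] 0.008615899607283142 59.31832551956177 [ 0.28020106 -0.10939305 -2.24066974]
0.7 [348.1, 238.4, 44.1, 53.8] [[0.27, 0.104, 0.001], [0.317, 0.149, 0.05], [0.366, 0.179, 0.13]]
```

View pics/s8.png

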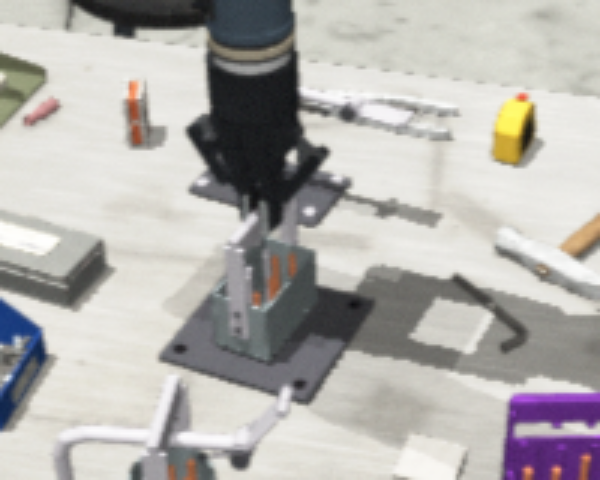

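The box caddy is just above the plate's middle, at (265,310), upright. I'll lower it until it makes contact.

Call:
arm_command([
  [0,0,2,0],
  [0,0,1.5,0],
  [0,0,0,0],
  [0,0,0,0],
])

```text
t: 13.48
position: [0.6168, -0.0186, 0.0945]
tcp_rot: [2.443, 1.976, 0.0]
contact_force: [-0.3, -0.5, -2.1]
width: 0.0086
gripper_force: 59.4
```

Call:
arm_command([
  [0,0,1,0],
  [0,0,0.5,0],
  [0,0,0,0],
  [0,0,0,0],
])

```text
t: 13.82
position: [0.6171, -0.0187, 0.0936]
tcp_rot: [2.442, 1.975, 0.001]
contact_force: [-1.7, 0.7, 2.6]
width: 0.0091
gripper_force: 60.1
```

It has touched down. I'll release and rise.

Call:
arm_command([
  [0,0,0,0],
  [0,0,0,0],
  [0,0,0,0],
  [0,0,0,0],
  [0,0,0,0],
  [0,0,0,0],
  [0,0,-8,0],
  [0,0,-15,0],
  [0,0,-25,0],
  [0,0,-30,0],
  [0,0,-30,0],
  [0,0,-20,0],
], claw=1)

```text
t: 14.82
position: [0.618, -0.0189, 0.2246]
tcp_rot: [2.44, 1.974, 0.004]
contact_force: [0.8, 0.6, -0.2]
width: 0.0854
gripper_force: 0.0
```

```bash
python3 - <<'E'
from h import *
s=arm.get_state();p=s["position"];print(s["t"],p,s["width"],s["contact_force"])
im,d=arm.get_image("wrist");P=cloud("wrist",d);cv2.imwrite("pics/w9.png",im[...,::-1])
for k in ("box_caddy","base_plate"):
  for r in arm.trace(k,"wrist")[:2]:
    Q=P[r["region"]&(d>0)];print(k,r["confidence"],r["rect"],np.percentile(Q,[2,50,98],axis=0).round(3).tolist())
E
```

```text
14.8167 [ 0.61798879 -0.01893185  0.22460237] 0.08540173919722602 [ 0.79657861  0.64594265 -0.18795662]
box_caddy 0.94 [293.4, 124.0, 51.3, 123.0] [[0.588, -0.067, 0.013], [0.62, -0.02, 0.063], [0.652, 0.031, 0.142]]
box_caddy 0.89 [0.0, 33.5, 89.4, 98.2] [[0.285, 0.102, 0.003], [0.361, 0.138, 0.04], [0.376, 0.175, 0.089]]
base_plate 0.61 [253.3, 101.9, 124.0, 124.6] [[0.542, -0.094, 0.01], [0.622, -0.002, 0.012], [0.695, 0.058, 0.013]]
```

View pics/w9.png

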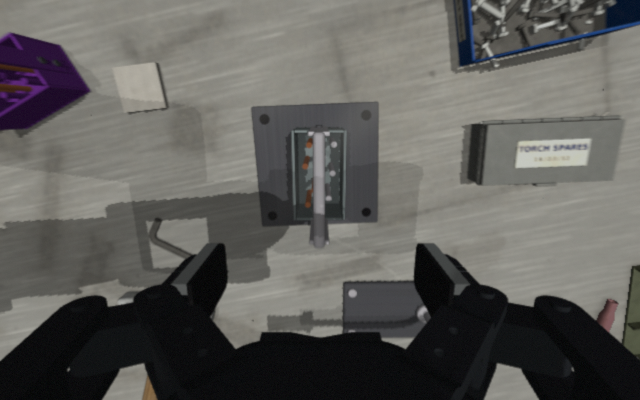

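The caddy stands upright at (320,175), near the middle of the plate, released and clear of the gripper. I'll hand in the job.

```bash
python3 -c "
from cell import arm
print(arm.sign_off())"
```

```text
the job is handed in; nothing more can be done
None
```

The box caddy's keeper is pressed open, the caddy stands upright and released near the middle of the plate, and the job is handed in; the sign-off gave no verdict, and I never went near the round caddy.

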